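Glue from the push-latch bench cupboard

ROBOT

A 6-joint arm with a two-finger parallel gripper is mounted at the origin on the work surface; the furniture and walls round the work are solid. World frame = base frame: x ahead of the robot, y to its left, z up, the work surface at z = 0. Lengths are in m, angles in rad, forces in N, time in s.
With the tool pointing down it reaches from about 0.375 to 0.9 m from the base axis. Payload 3.1 kg.
Tool frame: the origin (TCP) lies midway between the tips of the shut fingers; the grasp point (between the pads) lies 19 mm behind it; z points along the fingers, y is the line along which they close (so a half turn about z gives the same grasp; the last joint's range is limited). The gripper opens to 85 mm and grips with 20 to 120 N. Pads are 22 mm wide; open, the fingers measure 114 mm over their backs; the gripper's body (76 mm by 85 mm) begins 54 mm behind the grasp point. The pads swing forward as they close: fully open they stand 13 mm farther back than shut.
Start: joints at [-1.444, 0.527, 1.433, -0, 1.181, -0.178], TCP at [0.188, -0.596, 0.231] pointing down, gripper open.
Joint ranges: [-3.08, 3.08], [-0.75, 2.2], [0.22, 2.44], [-1.43, 4.57], [0, 2.65], [-2.85, 2.85]. Speed limits (rad/s): [2.79, 2.79, 3.14, 3.14, 3.14, 3.14].

INTERFACE

Orientations are given as a unit quaternion [x, y, z, w].
In Python, from station import manip gives the robot as it stands.
- The arm moves only by the tool step_arm, never from a script. Its argument "targets" is text: rows parted by semicolons, each of 4 numbers parted by spaces: the shift along the tool's x, y, z in mm, then the turn about the tool's z in degrees. A call has 1 to 12 rows; each row is the pose to reach, as a shift and turn from the pose commanded when the call began, along the tool's axes at that moment; what a row does not reach only later rows make up. A row lasts 1/10 s, in which the tool goes at most 50 mm and 8.59 degrees, less where a joint would pass 70% of its speed; a pose out of reach is approached as far as the arm can. A call with a gripper value outside its range is refused whole. "gripper" is the closure, from 0 (fully open) to 1 (shut), set as the call begins (left out, the last holds). The fingers move at their own pace and stop on an object; "squeeze" is the grip in N (left out, the last holds). Time passes only in rows, so rows that repeat a pose let the fingers close. It gives the time, the measured TCP pose, the force, the opening and the grip force at its end, in the units of the state.
- manip.sense(): the state, without advancing time (a new reading comes with each control period).
- manip.snapshot(name): name is "scene" or "top"; returns the picture (400x640x3 uint8, red, green, blue); there is no depth.
- manip.get_calibration(name): a dict with "fov_y" (degrees; the focal length in pixels is half the picture's height over the tangent of half this angle, whatever the lens; pixels are square), "cx", "cy" (the principal point, pixels), "extrinsics" (4x4, takes a point from camera to world coordinates). Camera axes: x right, y down, z forward; pixel columns grow to the right and rows downward; lengths in m; the calibration is good to about 2 mm. A picture is of the moment at which its call begins. get_calibration takes no time and is no camera call.
- manip.sign_off(): hands the job in; it is judged then, once.
Trained networks look in the newest picture that a camera, given by its name, has taken for a name from the list of things; names that differ only in an ending like _2 or _b are one class to them, and where a whole thing is asked for, a point or a joint stands for the part that bears it (a point fixed in the world has none). Each returns a list of dicts, best first, with "p" (0 to 1); they miss things now and then, are a little off and sometimes report something else, mostly with a low value. They report only what shows in the picture. A call takes as long as a camera call. They do not tell look-alikes from the thing itself.
- manip.recognise(camera, query): "position" ([column, row] in pixels, amid what is visible of it).
- manip.masks_of(camera, query): "pixels" (400x640 bool, what is visible of it) and "position" ([column, row] in pixels, amid what is visible of it).
- manip.mark_of(camera, query): "position" ([column, row] in pixels: a listed point, or the origin of a listed thing).
The state is a dict: "t": time; "q": joint angles; "qd": joint speeds; "tau": joint torques, N m; "tcp_pos": TCP position; "tool_rot": TCP orientation; "force": force on the tool from outside, world axes, zero at the start; "ft_torque": the same for the moment, N m; "finger_gap": opening from 0.0 (shut) to 1.0 (fully open); "gripper_force": force on a finger pad.
Only numpy, scipy, OpenCV 4.12 (cv2) and the standard library are available. Lean on these libraries where they do the work, as an engineer would, in place of code of your own. Each camera call takes 0.05 s, during which the arm holds its last target. There are 200 camera calls.

TASK

Get the wood glue ready for the glue-up: first move the cork sanding block that lies in the way of the cupboard door onto the plywood sheet. Then press the handleless green door in until its catch lets go, swing it wide open, take the white glue bottle from the door's shelf and stand it upright on the plywood sheet. Finally push the door shut until its catch holds it again, leaving the amber oil bottle standing on the door's shelf and everything else on the table as it lies.

Things in the scene. Friction and masses are not known exactly. Their poses are not given: they have to be found in the camera images.
- cupboard: Pale wooden bench cupboard, fixed, 140 mm deep (x), 259 wide (y), 190 high (roof 12 mm), a try square (15 mm thick) lying on its roof. Origin at the centre of its underside; its -x side is the front, filled by the green door; +y is the hinge side (robot's left). It stands 645 to 685 mm ahead of the robot, turned -5 to +10 degrees.
- cupboard_door (a joint): Angle of the green door in rad about its upright hinge at the left end of the front: 0 = shut, held by the catch, its outer face level with the hinge-side wall and 16 mm proud of roof and right wall; negative = pressed in between them (stop at -0.07); positive = swung out toward the robot (stop at 1.75). Plain panel, no handle, 230 mm wide, 15 thick, z = 19 to 176 mm.
- door_hinge (a point): Point on the hinge line, at the left end of the door's outer face, z = 100 mm; steel knuckles stand out 7 mm there. Its frame turns with the door: -y points along the door to its free edge (y = -230 mm), +x from the outer face (x = 0) to the inner face (x = 15 mm), z up. The hinge is damped (0.7 N m s/rad) and the door stays where it is left.
- door_press (a point): Place to press: outer face of the door, 20 mm from the free edge, z = 130 mm (axes as door_hinge). Pressed in 9 mm here (to -0.042 rad or deeper; about 4 N, more nearer the hinge) and let go, a sprung ejector pushes the door out to about 0.30 rad. To shut: push it home (2 to 4 N) past 0 to -0.042 rad or deeper, let go; it springs back to 0 and holds. Pressed again, it opens again.
- door_edge (a point): Free (right) edge of the door on its inner face, z = 130 mm (axes as door_hinge). With the door ajar at 0.30 rad this edge stands about 70 mm out from the roof's front edge. The catch and the ejector fill the space behind the edge only below z = 90 mm; above that the 30 mm of the inner face next to the edge are clear of the shelf and bottles.
- shelf_mid (a point): Middle of the wooden shelf on the door's inner face, on its top (z = 29 mm), 44 mm behind the outer face (axes as door_hinge). Shelf 174 mm long, with end cheeks (tops at z = 74 mm) and a steel rail along its open side (31 mm from this point, top at z = 72 mm). The bottles stand 42 mm either side of this point, glue and oil in either order.
- glue: White wood glue bottle with green and white label and red nozzle cap, 51 mm in diameter (straight up to 90 mm), 142 high, 0.11 to 0.22 kg. Origin at the centre of its underside, z up. At the start it stands on the shelf inside the shut door, out of sight.
- oil: Amber glass bottle with black cap and paper label, 49 mm in diameter, 112 high (straight to 69 mm, then a narrow neck). Origin at the centre of its underside, z up. It stands on the same shelf and stays there.
- cork: Cork sanding block, 40 (x) x 70 (y) x 26 mm high, light. Origin at the centre of its underside. It lies flat on the table in front of the door, in its swing.
- sheet: Plywood sheet used as a gluing board, fixed, 423 (x) x 231 (y) x 6 mm thick, one corner clipped, on the right-hand side of the table. Origin at the centre of its underside; top at z = 6 mm. The wooden base board lies along its right half; the left strip (y from +15 to +115 mm in its frame) is free apart from the toy wheel.
- base_board: Pale wooden base board with four holes, 106 x 279 x 24 mm, lying lengthwise on the right half of the sheet. Origin at the centre of its underside. Leave alone.
- wheel: Turned pine wheel, 121 mm in diameter, 28 thick, lying on the base board. Origin at the centre of its underside. Leave alone.
- toy_wheel: Small turned wooden wheel, 42 mm in diameter, 14 thick, lying on the free strip of the sheet. Origin at the centre of its underside. Leave alone.
- mallet: Wooden mallet, 225 long, 88 wide over its head, 46 high, left of the cupboard. Origin under its middle. Leave alone.
There are look-alikes about, which are no part of the job. There is more than one size of the cork; the job needs the smaller.

How it is judged:
On the way, in this order (a step that is already met when the one before it is completed fails the run):
1. the cork block lies flat on the plywood sheet, let go (x of cork in the frame of sheet between -0.195 and 0.195 m and y of cork in the frame of sheet between -0.1 and 0.1 m and z of cork in the frame of sheet between 0.002 and 0.012 m and contact force between the fingers and cork below 0.2 N and linear speed of cork below 0.03 m/s), for 0.2 s.
2. the door has been pressed in and its catch has let it spring out (value of joint cupboard_door above 0.15 rad), for 0.1 s.
3. the door is swung wide open (past 63 degrees) (value of joint cupboard_door above 1.1 rad), for 0.1 s.
4. the glue bottle stands upright on the plywood sheet, let go (x of glue in the frame of sheet between -0.195 and 0.195 m and y of glue in the frame of sheet between -0.1 and 0.1 m and z of glue in the frame of sheet between 0.002 and 0.012 m and angle between glue's own z axis and vertical below 0.1 rad and contact force between the fingers and glue below 0.2 N and linear speed of glue below 0.03 m/s), for 0.2 s.
At the end, for the whole second after the job is handed in: Cork block flat and glue bottle upright (within 0.1 rad), both directly on the plywood sheet (centres at least 15 mm inside its edges) and at rest; door shut and held by its catch (-0.02 to 0.025 rad); oil bottle upright on the door's shelf (x of cork in the frame of sheet between -0.195 and 0.195 m and y of cork in the frame of sheet between -0.1 and 0.1 m and z of cork in the frame of sheet between 0.002 and 0.012 m and x of glue in the frame of sheet between -0.195 and 0.195 m and y of glue in the frame of sheet between -0.1 and 0.1 m and z of glue in the frame of sheet between 0.002 and 0.012 m and angle between glue's own z axis and vertical below 0.1 rad and value of joint cupboard_door between -0.02 and 0.025 rad and angle between oil's own z axis and vertical below 0.15 rad and x of oil in the frame of door_hinge between 0.02 and 0.075 m and y of oil in the frame of door_hinge between -0.19 and -0.03 m and linear speed of each of cork, glue, oil below 0.03 m/s); the robot touches nothing.
It fails at once if a bottle is tipped over (angle between any of glue, oil's own z axis and vertical above 0.6 rad).
It fails at once if something else on the table is shifted by more than 25 mm (distance of any of base_board, wheel, toy_wheel, mallet from where it was at the start of the episode above 0.025 m).
It also fails if it takes over 72 s, if anything falls off the work surface, if the arm or the gripper's body presses on something with over 40 N, if the wrist force passes 120 N, or if a joint passes its speed limit or range.

## Working session

There is one attempt and no reset: what is moved stays moved. The work goes in short steps, Python scripts to look and compute and a tool call to move; the robot and the scene stay as the last step left them, time stands still between calls to the robot, and variables do not carry over. Pictures are saved under pics/ and viewed, at most 10 in all, crops included, and the job is handed in when it is done.

Besides the shell and the picture viewer there is one more tool, called after "Request:" as name(argument=value, ...), one argument or row to a line, values as JSON. step_arm: Moves the arm, as the interface text tells. Its arguments: {"type":"object","properties":{"targets":{"type":"string"},"gripper":{"type":"number"},"squeeze":{"type":"number"}},"required":["targets"]}

```bash
mkdir -p pics; ls; cat > h.py <<'E'
import numpy as np,cv2
from station import manip
def px2w(cam,px,z):
    c=manip.get_calibration(cam);f=200/np.tan(np.radians(c["fov_y"]/2));T=np.array(c["extrinsics"])
    d=T[:3,:3]@np.array([(px[0]-c["cx"])/f,(px[1]-c["cy"])/f,1]);o=T[:3,3]
    return o+d*(z-o[2])/d[2]
def w2px(cam,p):
    c=manip.get_calibration(cam);f=200/np.tan(np.radians(c["fov_y"]/2));T=np.array(c["extrinsics"])
    q=T[:3,:3].T@(np.array(p)-T[:3,3]);return [q[0]/q[2]*f+c["cx"],q[1]/q[2]*f+c["cy"]]
E
python3 - <<'E'
from h import *
np.set_printoptions(precision=3,suppress=True)
a=manip.snapshot("scene");b=manip.snapshot("top")
cv2.imwrite("pics/s1.png",cv2.resize(a[...,::-1],(800,500)));cv2.imwrite("pics/t1.png",cv2.resize(b[...,::-1],(800,500)))
for c in("scene","top"):
    k=manip.get_calibration(c);print(c,k["fov_y"],k["cx"],k["cy"],np.array(k["extrinsics"]), [x for x in k if x not in("fov_y","cx","cy","extrinsics")])
z={"cork":0,"sheet":0,"cupboard":0,"door_hinge":.1,"door_press":.13,"toy_wheel":.006,"base_board":.006,"mallet":0}
for n in z:
  for c in("scene","top"):
    for r in manip.mark_of(c,n)[:3]: print(n,c,round(r["p"],2),np.array(r["position"]),px2w(c,r["position"],z[n]))
s=manip.sense();print(s["t"],s["tcp_pos"],s["tool_rot"])
E
```

```text
pics
scene 43.057116900876515 316.21946612282744 203.3945296656091 [[ 0.652 -0.452  0.609 -0.489]
 [-0.758 -0.384  0.527 -0.874]
 [-0.005 -0.805 -0.593  1.075]
 [ 0.     0.     0.     1.   ]] []
top 50.77640965646375 321.48718231396396 198.1305339371083 [[-0.217 -0.91   0.354  0.104]
 [-0.976  0.203 -0.079  0.05 ]
 [-0.    -0.362 -0.932  1.129]
 [ 0.     0.     0.     1.   ]] []
cork scene 0.81 [275.6 200.7] [0.533 0.205 0.   ]
cork scene 0.68 [309.8 234.2] [ 0.472 -0.013  0.   ]
cork top 0.8 [315.5 225.1] [ 0.457 -0.011  0.   ]
cork top 0.66 [232.1 214.2] [0.54  0.213 0.   ]
sheet scene 0.66 [375.6 291.7] [ 0.4   -0.329  0.   ]
cupboard scene 0.55 [341.9 207.4] [ 0.656 -0.002  0.   ]
cupboard top 0.81 [294.5 158.2] [0.675 0.006 0.   ]
door_hinge scene 0.8 [303.7 178.6] [0.595 0.122 0.1  ]
door_hinge scene 0.72 [364.3 267.4] [ 0.372 -0.303  0.1  ]
door_hinge top 0.59 [255.2 172.7] [0.605 0.121 0.1  ]
door_press scene 0.85 [349.4 195.7] [ 0.583 -0.087  0.13 ]
door_press top 0.8 [330.5 153.5] [ 0.602 -0.085  0.13 ]
door_press top 0.37 [191.7 261.7] [0.391 0.306 0.13 ]
toy_wheel scene 0.53 [361.3 265.4] [ 0.457 -0.236  0.006]
base_board scene 0.73 [387.2 302.2] [ 0.383 -0.38   0.006]
mallet scene 0.36 [310.  238.1] [ 0.457 -0.027  0.   ]
mallet top 0.91 [190.2 263.7] [0.424 0.344 0.   ]
mallet top 0.24 [328.2 155.7] [ 0.661 -0.094  0.   ]
0.9 [ 0.188 -0.596  0.231] [0.988 0.152 0.    0.   ]
```

View pics/s1.png

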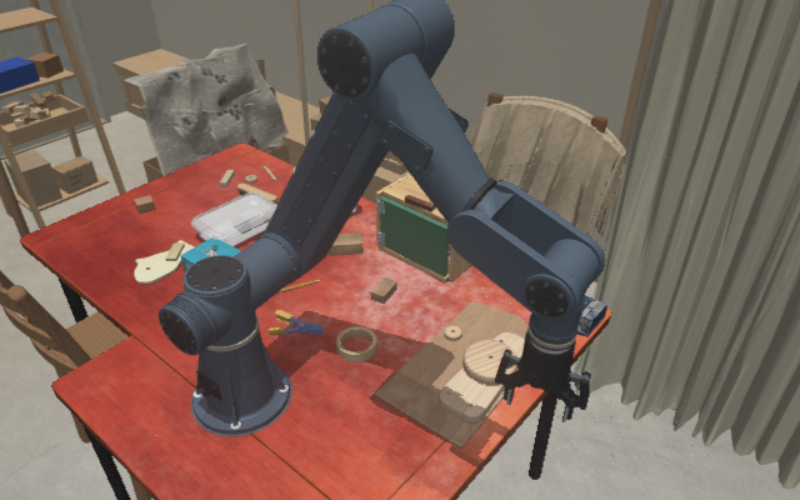

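View pics/t1.png

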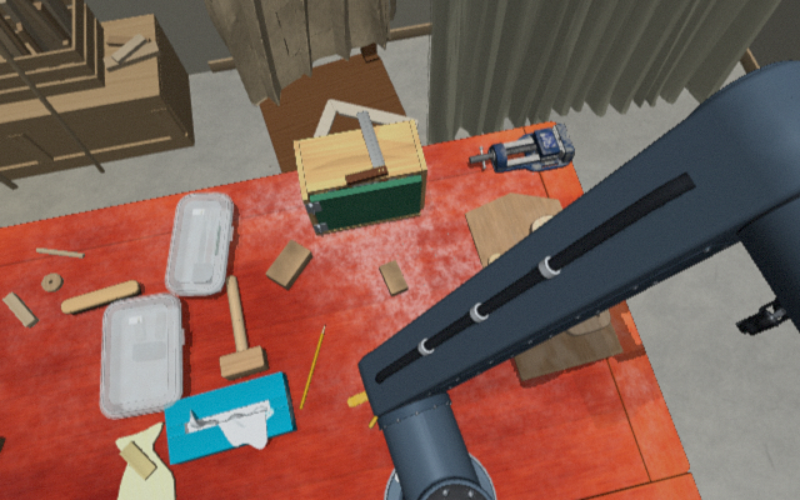

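Cork candidates: a larger block at scene (276,201) / top (232,214), and a smaller one at scene (307,233) / top (315,222). The smaller lies in front of the door, so it fits. I'll confirm it in a crop.

```bash
python3 - <<'E'
from h import *
np.set_printoptions(precision=3,suppress=True)
b=manip.snapshot("top")
cv2.imwrite("pics/t2.png",cv2.resize(b[90:290,205:470,::-1],None,fx=3,fy=3,interpolation=cv2.INTER_CUBIC)[:600,:795])
manip.snapshot("scene")
for c in("top","scene"):
  for n,z in(("cork",.013),("sheet",.006),("toy_wheel",.013)):
    for r in manip.masks_of(c,n)[:2]:
      m=r["pixels"].astype(np.uint8);cs=max(cv2.findContours(m,0,2)[0],key=cv2.contourArea)[:,0]
      w=np.array([px2w(c,p,z)[:2] for p in cs],np.float32)*1000
      R=cv2.minAreaRect(w);print(c,n,round(r["p"],2),np.array(r["position"]),np.array(R[0]),np.array(R[1]),round(R[2],1))
      if n=="sheet": print(w[cv2.convexHull(cv2.approxPolyDP(cs,2,True),returnPoints=False)[:,0]] if 0 else np.array([px2w(c,p[0],z)[:2] for p in cv2.approxPolyDP(cs,2.5,True)]).tolist())
E
```

```text
top cork 0.97 [316.  223.5] [459.583  -8.828] [74.124 38.83 ] 11.4
top cork 0.89 [227.2 213.5] [543.067 212.115] [ 71.285 103.751] 45.6
top sheet 0.71 [418.7 193.8] [ 552.354 -304.379] [128.862 247.493] 22.2
[[0.5609590855513497, -0.4345136413662271], [0.5773793494136777, -0.421393996099212], [0.6127016209187066, -0.32383723281061527], [0.5839645339390591, -0.2112797883243318], [0.44632020024549135, -0.21501879613195196], [0.47101927318948855, -0.2426591006979396], [0.4683777325821926, -0.268523790246514], [0.4908858114315431, -0.3231216758114729], [0.5322462374819932, -0.36957345855238544], [0.5343416675100926, -0.4193189826033229]]
top toy_wheel 0.39 [295.3 164.5] [655.391   7.875] [268.998 103.977] 89.5
scene cork 0.62 [276.3 196.7] [550.731 218.049] [104.368  85.624] 43.3
scene cork 0.59 [309.4 234.3] [461.977  -8.663] [93.12 53.83] 12.6
scene toy_wheel 0.51 [362.6 266. ] [ 447.725 -246.43 ] [52.875 39.423] 37.1
```

View pics/t2.png

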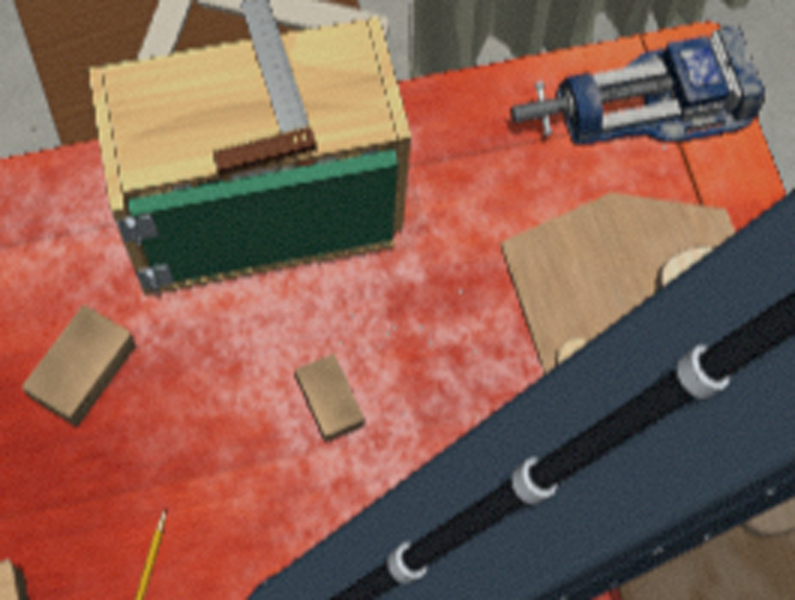

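The crop confirms it: the small cork at crop (330,395) = px (315,222), elongated mostly along the door's width. The larger block at crop (80,365) is the look-alike.

```bash
python3 - <<'E'
from h import *
np.set_printoptions(precision=4,suppress=True)
for n,p,z in(("sheetL a",(503,243),.006),("sheetL b",(550,370),.006),("sheet corner clip",(612,194),.006),("sheet clip2",(728,210),.006),("roofBL",(92,67),.19),("roofBR",(380,18),.19),("roofFR",(408,137),.19),("roofFL",(116,207),.19),("doorTopOuterR",(397,164),.176),("doorTopInnerR",(397,150),.176),("doorBotR",(392,243),.019),("doorTopOuterL",(133,212),.176),("doorBotL",(160,285),.019)):
  print(n,px2w("top",(205+p[0]/3,90+p[1]/3),z))
for n,p in(("sheet near corner",(376,398)),("sheet left-far",(487,302)),("bottom",(463,444))): print(n,px2w("scene",(p[0]*.8,p[1]*.8),.006))
s=manip.sense();print(s["t"])
E
```

```text
sheetL a [ 0.5811 -0.2095  0.006 ]
sheetL b [ 0.4445 -0.2184  0.006 ]
sheet corner clip [ 0.6093 -0.329   0.006 ]
sheet clip2 [ 0.5674 -0.4357  0.006 ]
roofBL [0.7421 0.1365 0.19  ]
roofBR [ 0.7369 -0.118   0.19  ]
roofFR [ 0.6157 -0.1142  0.19  ]
roofFL [0.6041 0.1367 0.19  ]
doorTopOuterR [ 0.5999 -0.1014  0.176 ]
doorTopInnerR [ 0.613  -0.1045  0.176 ]
doorBotR [ 0.5988 -0.1018  0.019 ]
doorTopOuterL [0.6038 0.1248 0.176 ]
doorBotL [0.604  0.1241 0.019 ]
sheet near corner [ 0.182 -0.235  0.006]
sheet left-far [ 0.605  -0.2388  0.006 ]
bottom [ 0.2072 -0.4493  0.006 ]
1.3
```

```bash
cat >> h.py <<'E'
def yaw(s=None):
    x,y,z,w=(s or manip.sense())["tool_rot"]
    return np.degrees(np.arctan2(2*(x*y+z*w),1-2*(y*y+z*z)))
def plan(*wps):
    "world waypoints x,y,z(m)[,yaw deg] -> shifts mm, turn deg, all from present pose"
    s=manip.sense();ps=yaw(s);a=np.radians(ps);p=np.array(s["tcp_pos"])
    print("t",round(s["t"],2),"tcp",np.round(p,4),"yaw",round(ps,1),"gap",round(s["finger_gap"],3),"F",np.round(s["force"],1))
    for w in wps:
        d=(np.array(w[:3])-p)*1000
        print(np.round([d[0]*np.cos(a)+d[1]*np.sin(a),d[0]*np.sin(a)-d[1]*np.cos(a),-d[2]],1), round(((ps-w[3]+180)%360)-180,1) if len(w)>3 else 0)
E
python3 -c "
from h import *
plan((.46,-.009,.12,11.4),(.46,-.009,.005,11.4))"
```

```text
t 1.3 tcp [ 0.1876 -0.5962  0.2313] yaw 17.5 gap 1.0 F [ 0.8 -0.1  0.3]
[ 436.1 -478.4  111.3] 6.1
[ 436.1 -478.4  226.3] 6.1
```

Request:
step_arm(
  targets="436 -478 0 6; 436 -478 0 6; 436 -478 0 6; 436 -478 0 6; 436 -478 0 6; 436 -478 0 6; 436 -478 0 6; 436 -478 0 6; 436 -478 0 6; 436 -478 0 6; 436 -478 40 6; 436 -478 80 6",
  gripper=0,
)

```text
t: 2.5
tcp_pos: [0.4387, -0.0599, 0.1917]
tool_rot: [0.995, 0.1, 0.003, 0.002]
force: [1.6, -0.1, -0.7]
finger_gap: 0.996
gripper_force: 0.0
```

```bash
python3 - <<'E'
from h import *
np.set_printoptions(precision=3,suppress=True)
b=manip.snapshot("top");a=manip.snapshot("scene")
cv2.imwrite("pics/t3.png",cv2.resize(b[...,::-1],(800,500)))
for c in("top","scene"):
  for n,z in(("sheet",.006),("toy_wheel",.013),("base_board",.03),("wheel",.058)):
    for r in manip.masks_of(c,n)[:1]:
      m=r["pixels"].astype(np.uint8);cs=max(cv2.findContours(m,0,2)[0],key=cv2.contourArea)[:,0]
      w=np.array([px2w(c,p,z)[:2] for p in cs],np.float32)*1000
      R=cv2.minAreaRect(w);print(c,n,round(r["p"],2),np.array(r["position"]),np.array(R[0]),np.array(R[1]),round(R[2],1))
plan((.46,-.009,.05,11.4),(.46,-.009,.005,11.4))
E
```

```text
top sheet 0.79 [424.5 255.5] [ 396.929 -326.698] [418.521 231.377] 3.1
top base_board 0.65 [457.4 239.1] [ 306.863 -384.553] [119.495 110.6  ] 2.4
top wheel 0.69 [452.9 213.3] [ 396.69  -376.652] [120.557 125.504] 30.1
scene sheet 0.81 [360.  295.4] [ 399.533 -328.475] [419.51  229.252] 2.6
scene toy_wheel 0.65 [363.7 265. ] [ 448.411 -247.629] [52.871 42.163] 37.1
scene base_board 0.56 [381.3 315.5] [ 306.295 -390.803] [139.046 113.031] 7.2
scene wheel 0.89 [389.5 289.3] [ 392.988 -386.831] [136.11  122.482] 40.4
t 3.0 tcp [ 0.436 -0.063  0.191] yaw 11.3 gap 1.001 F [ 0.7  0.5 -0.6]
[ 34.  -47.9 140.8] -0.1
[ 34.  -47.9 185.8] -0.1
```

View pics/t3.png

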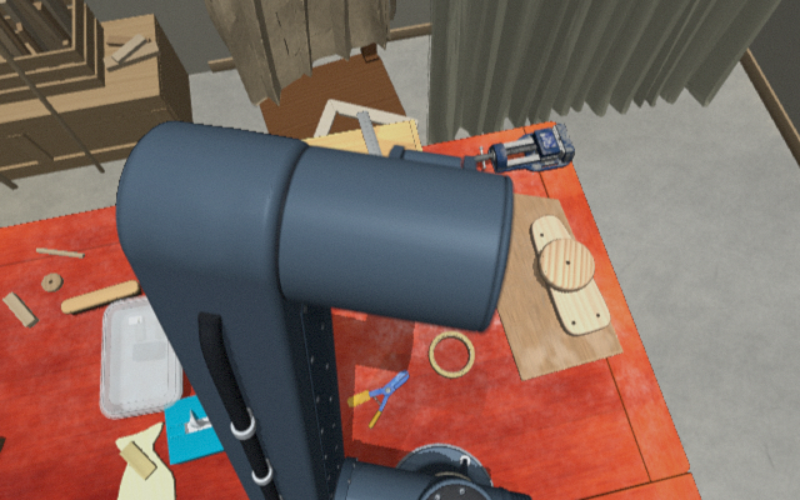

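The top view shows the sheet with the base board and wheel clear on its right half. The arm hides the cork. Going down on the cork.

Request:
step_arm(
  targets="34 -48 40; 34 -48 90; 34 -48 140; 34 -48 186; 34 -48 186; 34 -48 186",
)

```text
schema error: expected 4 numbers
```

Request:
step_arm(
  targets="0 0 0; 0 0 0; 0 0 0; 0 0 0",
  gripper=1,
  squeeze=25,
)

```text
schema error: expected 4 numbers
```

```bash
python3 -c "
from h import *
plan((.46,-.009,.085),(.32,-.268,.085,3),(.32,-.268,.014,3))"
```

```text
t 3.0 tcp [ 0.4361 -0.0627  0.1908] yaw 11.3 gap 1.001 F [ 0.7  0.5 -0.6]
[ 34.  -47.9 105.8] 0
[-154.2  178.5  105.8] 8.3
[-154.2  178.5  176.8] 8.3
```

Request:
step_arm(
  targets="34 -48 40 0; 34 -48 90 0; 34 -48 140 0; 34 -48 186 0; 34 -48 186 0; 34 -48 186 0",
)

```text
t: 3.6
tcp_pos: [0.4587, -0.008, 0.0031]
tool_rot: [0.995, 0.099, -0.002, -0.001]
force: [-0.1, 0.4, 0.8]
finger_gap: 0.999
gripper_force: 0.0
```

Request:
step_arm(
  targets="0 0 0 0; 0 0 0 0; 0 0 0 0; 0 0 0 0",
  gripper=1,
  squeeze=25,
)

```text
t: 4.0
tcp_pos: [0.4612, -0.008, 0.0065]
tool_rot: [0.995, 0.1, 0.002, 0.001]
force: [-1.3, -0.1, 9.9]
finger_gap: 0.46
gripper_force: 25.6
```

```bash
python3 -c "
from h import *
plan((.46,-.009,.085),(.32,-.268,.085,3),(.32,-.268,.014,3))"
```

```text
t 4.0 tcp [ 0.4612 -0.008   0.0065] yaw 11.5 gap 0.46 F [-1.3 -0.1  9.9]
[ -1.3   0.7 -78.5] 0
[-190.   226.7  -78.5] 8.5
[-190.   226.7   -7.5] 8.5
```

Request:
step_arm(
  targets="0 0 -45 0; -20 25 -78 1; -55 65 -78 3; -90 105 -78 5; -125 145 -78 7; -160 190 -78 8; -190 227 -78 8; -190 227 -78 8; -190 227 -40 8; -190 227 -8 8; -190 227 -8 8; -190 227 -8 8",
)

```text
t: 5.2
tcp_pos: [0.3185, -0.2678, 0.0125]
tool_rot: [1.0, 0.03, -0.0, -0.0]
force: [0.4, -0.1, 0.1]
finger_gap: 0.462
gripper_force: 29.2
```

Request:
step_arm(
  targets="0 0 0 0; 0 0 0 0; 0 0 -20 0; 0 0 -60 0; 0 0 -100 0; 0 0 -140 0",
  gripper=0.3,
)

```text
t: 5.8
tcp_pos: [0.3184, -0.2672, 0.1544]
tool_rot: [1.0, 0.03, 0.0, 0.0]
force: [1.2, -0.7, -0.2]
finger_gap: 0.699
gripper_force: 0.0
```

```bash
python3 - <<'E'
from h import *
np.set_printoptions(precision=3,suppress=True)
b=manip.snapshot("scene");cv2.imwrite("pics/s4.png",cv2.resize(b[130:330,200:460,::-1],(780,600)))
for r in manip.mark_of("scene","cork")[:2]: print(r["p"],r["position"],px2w("scene",r["position"],.006))
for n in("door_hinge","door_press","door_edge"):
  for r in manip.mark_of("scene",n)[:1]: print(n,r["p"],r["position"],px2w("scene",r["position"],.1 if n=="door_hinge" else .13))
plan((.45,-.2,.2,0),(.56,-.083,.145,0),(.578,-.083,.145,0))
E
```

```text
0.91 [277.1, 200.7] [0.531 0.195 0.006]
0.71 [377.5, 290.7] [ 0.402 -0.334  0.006]
door_hinge 0.98 [305.5, 177.9] [0.602 0.12  0.1  ]
t 6.05 tcp [ 0.319 -0.267  0.152] yaw 3.5 gap 0.699 F [-0.5 -0.7 -0.1]
[135.4 -59.2 -47.5] 3.5
[ 252.3 -169.3    7.5] 3.5
[ 270.3 -168.2    7.5] 3.5
```

View pics/s4.png

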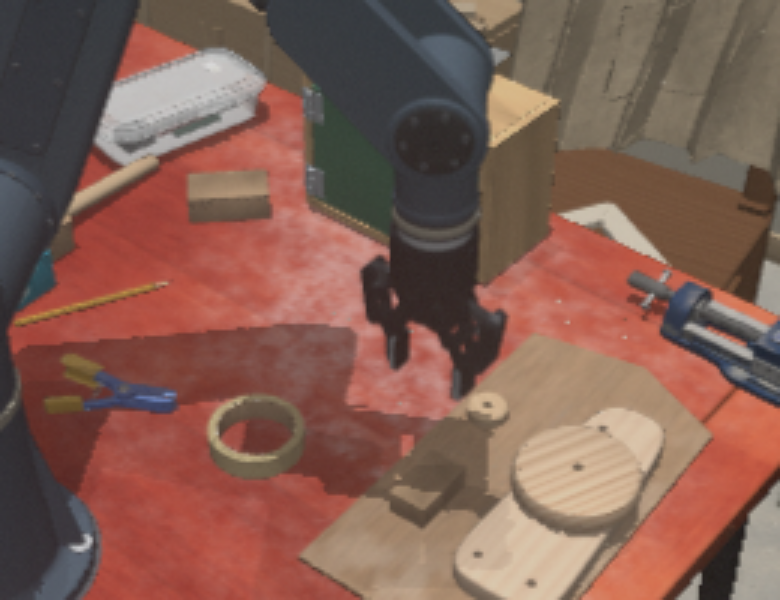

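The crop shows the cork flat on the sheet at crop (427,487) and the toy wheel undisturbed at (488,408). Now I'll shut the fingers and go to the door.

Request:
step_arm(
  targets="40 -20 -45 2; 85 -45 -45 4; 130 -65 -45 4; 170 -95 -40 4; 210 -130 -20 4; 235 -168 7 4; 245 -168 7 4; 245 -168 7 4; 245 -168 7 4",
  gripper=1,
)

```text
t: 6.95
tcp_pos: [0.5517, -0.0846, 0.1431]
tool_rot: [1.0, -0.004, -0.002, -0.001]
force: [-0.3, 0.9, -0.5]
finger_gap: -0.001
gripper_force: 0.0
```

```bash
python3 -c "
from h import *
plan((.587,-.085,.145,0),(.6,-.085,.145,0))"
```

```text
t 6.95 tcp [ 0.5517 -0.0846  0.1431] yaw -0.5 gap -0.001 F [-0.3  0.9 -0.5]
[35.3  0.1 -1.9] -0.5
[48.3 -0.  -1.9] -0.5
```

Request:
step_arm(
  targets="20 0 -2 0; 30 0 -2 0; 36 0 -2 0; 40 0 -2 0; 40 0 -2 0",
)

```text
t: 7.45
tcp_pos: [0.5918, -0.0864, 0.147]
tool_rot: [1.0, -0.005, -0.001, 0.0]
force: [-3.3, -1.5, -0.3]
finger_gap: 0.003
gripper_force: 1.2
```

Request:
step_arm(
  targets="3 0 0 0; 6 0 0 0; 6 0 0 0; 6 0 0 0",
)

```text
t: 7.85
tcp_pos: [0.5977, -0.086, 0.1469]
tool_rot: [1.0, -0.005, -0.001, 0.0]
force: [-4.2, -3.1, 0.4]
finger_gap: 0.002
gripper_force: 2.1
```

Request:
step_arm(
  targets="3 0 0 0; 3 0 0 0; 3 0 0 0; -30 0 0 0; -80 0 0 0; -110 0 0 0; -110 0 0 0; -110 0 0 0; -110 0 0 0; -110 0 0 0",
)

```text
t: 8.85
tcp_pos: [0.491, -0.0851, 0.1474]
tool_rot: [1.0, -0.005, 0.001, 0.0]
force: [-0.6, 0.0, -0.8]
finger_gap: 0.002
gripper_force: 0.0
```

```bash
python3 - <<'E'
from h import *
np.set_printoptions(precision=3,suppress=True)
for c in("top","scene"):
  b=manip.snapshot(c)
  for n in("door_hinge","door_press","door_edge"):
    for r in manip.mark_of(c,n)[:1]: print(c,n,r["p"],r["position"],px2w(c,r["position"],.1 if n=="door_hinge" else .13))
  if c=="top":cv2.imwrite("pics/t5.png",cv2.resize(b[90:290,205:470,::-1],None,fx=3,fy=3)[:600,:795])
plan()
E
```

```text
top door_press 0.87 [331.1, 175.8] [ 0.539 -0.072  0.13 ]
scene door_hinge 0.82 [306.6, 181.0] [0.59  0.104 0.1  ]
scene door_press 0.79 [335.7, 202.5] [ 0.525 -0.077  0.13 ]
scene door_edge 0.71 [343.8, 202.8] [ 0.541 -0.097  0.13 ]
t 9.25 tcp [ 0.489 -0.085  0.147] yaw -0.5 gap -0.006 F [-0.7  0.4 -1. ]
```

View pics/t5.png

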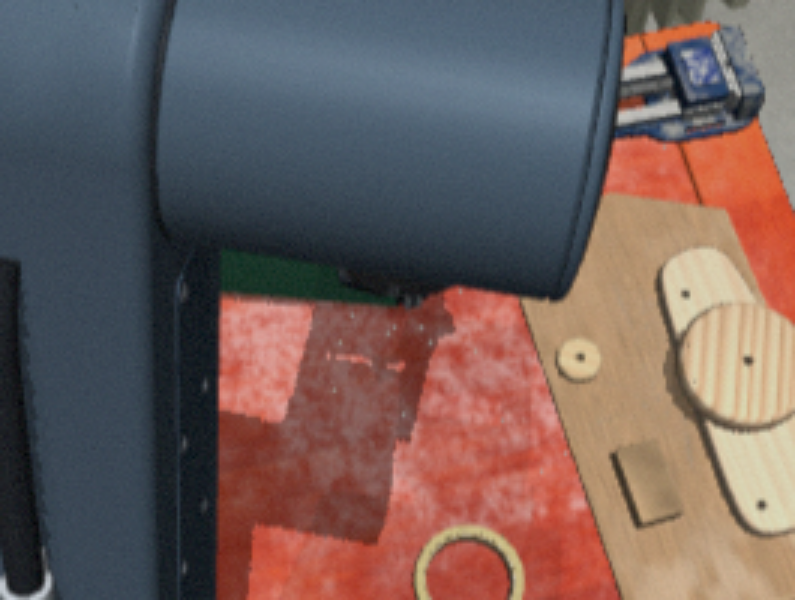

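The door has sprung ajar; its free edge is at about crop (405,300). Going round the edge.

```bash
python3 - <<'E'
from h import *
plan((.50,-.155,.14),(.58,-.155,.14),(.58,-.083,.14),*[(.600-.205*np.sin(t)+.032*np.cos(t),.122-.205*np.cos(t)-.032*np.sin(t),.14) for t in np.arange(.31,1.5,.08)])
print(np.degrees(manip.sense()["q"]))
E
```

```text
t 9.25 tcp [ 0.4891 -0.0847  0.147 ] yaw -0.5 gap -0.006 F [-0.7  0.4 -1. ]
[11.6 70.2  7. ] 0
[91.6 69.5  7. ] 0
[90.9 -2.5  7. ] 0
[78.9 -2.4  7. ] 0
[62.5 -5.5  7. ] 0
[46.5 -9.8  7. ] 0
[ 30.9 -15.5   7. ] 0
[ 15.8 -22.3   7. ] 0
[  1.3 -30.4   7. ] 0
[-12.5 -39.5   7. ] 0
[-25.6 -49.8   7. ] 0
[-37.8 -61.    7. ] 0
[-49.  -73.2   7. ] 0
[-59.3 -86.3   7. ] 0
[ -68.4 -100.1    7. ] 0
[ -76.5 -114.7    7. ] 0
[ -83.3 -129.8    7. ] 0
[ -88.9 -145.4    7. ] 0
[-2.27454686e+01  2.78534106e+01  1.05077182e+02  2.81811182e-03
  4.70755238e+01  6.77851901e+01]
```

Request:
step_arm(
  targets="11 40 7 0; 12 70 7 0; 50 70 7 0; 92 70 7 0; 92 70 7 0; 92 35 7 0; 91 -2 7 0; 91 -2 7 0; 79 -2 7 0; 71 -4 7 0; 62 -6 7 0; 54 -8 7 0",
)

```text
t: 10.45
tcp_pos: [0.5427, -0.0775, 0.1403]
tool_rot: [1.0, -0.005, 0.001, 0.0]
force: [2.3, -0.7, 0.4]
finger_gap: -0.001
gripper_force: 0.7
```

```bash
python3 - <<'E'
from h import *
plan(*[(.600-.205*np.sin(t)+.032*np.cos(t),.122-.205*np.cos(t)-.032*np.sin(t),.14) for t in np.arange(.51,1.5,.08)])
E
```

```text
t 10.45 tcp [ 0.5427 -0.0775  0.1403] yaw -0.6 gap -0.001 F [ 2.3 -0.7  0.4]
[-14.9  -4.8   0.3] 0
[-30.3 -11.    0.3] 0
[-45.2 -18.5   0.3] 0
[-59.3 -27.1   0.3] 0
[-72.8 -36.8   0.3] 0
[-85.4 -47.6   0.3] 0
[-97.2 -59.3   0.3] 0
[-107.9  -71.9    0.3] 0
[-117.7  -85.4    0.3] 0
[-126.3  -99.5    0.3] 0
[-133.7 -114.4    0.3] 0
[-140.  -129.7    0.3] 0
[-145.  -145.6    0.3] 0
```

Request:
step_arm(
  targets="-15 -5 0 0; -30 -11 0 0; -45 -18 0 0; -59 -27 0 0; -73 -37 0 0; -85 -47 0 0; -97 -59 0 0; -108 -72 0 0; -118 -85 0 0; -126 -99 0 0; -134 -114 0 0; -139 -128 0 0",
)

```text
t: 11.65
tcp_pos: [0.4039, 0.0533, 0.1401]
tool_rot: [1.0, -0.004, -0.001, 0.0]
force: [2.1, -1.9, -0.2]
finger_gap: -0.0
gripper_force: 1.1
```

Request:
step_arm(
  targets="-3 -8 0 0; -5 -14 0 0; -5 -14 0 0; -5 -4 0 0; -5 10 0 0; -5 35 -40 0; -5 60 -90 0; -5 100 -100 0; -5 140 -100 0; -5 180 -100 0; -5 220 -100 0; -5 220 -100 0",
)

```text
t: 12.85
tcp_pos: [0.3988, -0.1739, 0.2404]
tool_rot: [1.0, -0.008, 0.001, 0.002]
force: [0.1, 0.1, -0.8]
finger_gap: 0.004
gripper_force: 0.0
```

```bash
python3 - <<'E'
from h import *
np.set_printoptions(precision=3,suppress=True)
for c in("top","scene"):
  b=manip.snapshot(c)
  for n,z in(("door_hinge",.1),("door_press",.13),("door_edge",.13),("shelf_mid",.029),("glue",.029),("oil",.029)):
    for r in manip.mark_of(c,n)[:1]: print(c,n,r["p"],r["position"],px2w(c,r["position"],z))
  if c=="top":cv2.imwrite("pics/t6.png",cv2.resize(b[90:290,205:470,::-1],None,fx=3,fy=3)[:600,:795])
plan()
E
```

```text
scene door_hinge 0.68 [303.2, 175.1] [0.61  0.138 0.1  ]
scene door_press 0.58 [264.1, 198.6] [0.394 0.11  0.13 ]
scene door_edge 0.7 [264.1, 207.3] [0.361 0.077 0.13 ]
scene shelf_mid 0.81 [298.4, 213.5] [0.503 0.065 0.029]
scene glue 0.64 [291.2, 218.4] [0.467 0.065 0.029]
scene oil 0.68 [302.2, 208.4] [0.533 0.075 0.029]
t 13.55 tcp [ 0.398 -0.168  0.24 ] yaw -0.5 gap -0.001 F [ 0.1  0.3 -0.1]
```

View pics/t6.png

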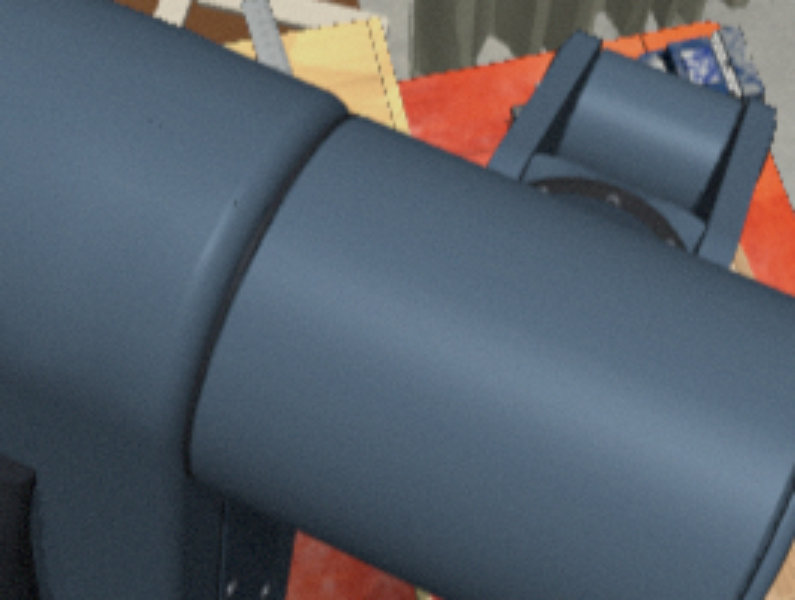

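The top view is fully covered by the arm. I'll swing clear to the right, turning the tool for the bottle grasp at the same time.

Request:
step_arm(
  targets="0 50 0 -8; 0 100 0 -16; 0 150 0 -24; 0 190 0 -32; 0 190 0 -40; 0 190 0 -48; 0 190 0 -56; 0 190 0 -64; 0 190 0 -72; 0 190 0 -80; 0 190 0 -84; 0 190 0 -84",
  gripper=0,
)

```text
t: 14.75
tcp_pos: [0.3964, -0.3577, 0.24]
tool_rot: [0.746, 0.666, -0.0, -0.0]
force: [0.1, -0.3, 0.8]
finger_gap: 1.001
gripper_force: 0.0
```

```bash
python3 - <<'E'
from h import *
np.set_printoptions(precision=3,suppress=True)
ims=[]
for c in("top","scene"):
  b=manip.snapshot(c)
  for n,z in(("door_hinge",.1),("door_press",.13),("door_edge",.13),("shelf_mid",.029),("glue",.029),("oil",.029)):
    for r in manip.mark_of(c,n)[:1]: print(c,n,r["p"],r["position"],px2w(c,r["position"],z))
  o=(190,90) if c=="top" else (220,120)
  ims.append(cv2.resize(b[o[1]:o[1]+150,o[0]:o[0]+200,::-1],(800,600),interpolation=cv2.INTER_CUBIC)[:, :])
cv2.imwrite("pics/ts7.png",cv2.resize(np.hstack(ims),(800,300),interpolation=cv2.INTER_AREA))
cv2.imwrite("pics/t7.png",ims[0])
plan()
E
```

```text
top door_hinge 0.83 [253.2, 171.9] [0.608 0.126 0.1  ]
top door_press 0.56 [452.0, 216.7] [ 0.364 -0.342  0.13 ]
top shelf_mid 0.89 [286.5, 213.4] [0.498 0.062 0.029]
top oil 0.59 [277.5, 200.3] [0.542 0.079 0.029]
scene door_hinge 0.68 [301.3, 178.5] [0.59  0.128 0.1  ]
scene door_press 0.71 [265.0, 203.9] [0.376 0.088 0.13 ]
scene door_edge 0.96 [266.6, 203.8] [0.379 0.084 0.13 ]
scene shelf_mid 0.81 [300.8, 212.4] [0.513 0.063 0.029]
scene glue 0.7 [291.9, 217.0] [0.474 0.069 0.029]
scene oil 0.87 [304.3, 205.6] [0.549 0.08  0.029]
t 15.45 tcp [ 0.396 -0.358  0.24 ] yaw 83.5 gap 1.002 F [ 0.1 -0.1  0.1]
```

View pics/ts7.png

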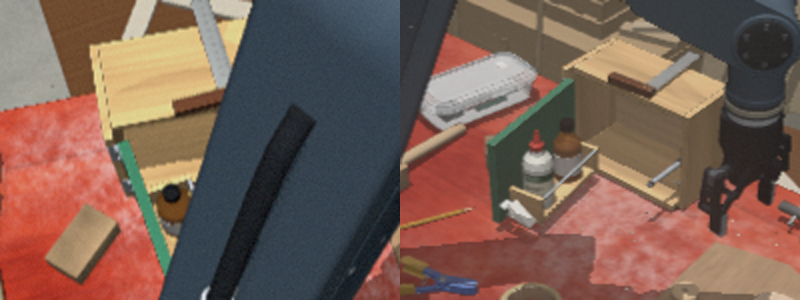

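Left (top view): door open, with the oil bottle visible at picture (172,190). Right (scene): the glue with its red nozzle at (537,150) near the free edge, and the oil at (567,140) nearer the hinge. Both stand upright.

```bash
python3 - <<'E'
from h import *
np.set_printoptions(precision=3,suppress=True)
print("door top line",px2w("top",(251,161.5),.176),px2w("top",(275,225),.176))
print("edge top/bot",px2w("scene",(265.5,190),.176),px2w("scene",(267.5,231),.019),"hinge top",px2w("scene",(307.5,160),.176))
print("glue cap tip",px2w("scene",(220+137/2,120+131/2),.171),"oil cap",px2w("scene",(220+167/2,120+119/2),.141),px2w("top",(190+172/2,90+187/2),.141))
for c in("top","scene"):
  for n,z in(("glue",.1),("oil",.085)):
    for r in manip.masks_of(c,n)[:1]:
      ys,xs=np.nonzero(r["pixels"]); print(c,n,round(r["p"],2),xs.min(),xs.max(),ys.min(),ys.max(),px2w(c,r["position"],z), "top row",px2w(c,(xs[ys==ys.min()].mean(),ys.min()),.171 if n=="glue" else .141))
for t in(1.2,1.3,1.4,1.45,1.5):
  d=np.array([-np.sin(t),-np.cos(t)]);n=np.array([np.cos(t),-np.sin(t)]);h=np.array([.600,.122])
  print(t,"glue",h+.157*d+.044*n,"oil",h+.073*d+.044*n,"edge",h+.23*d, "px edge top",np.array(w2px("scene",(*(h+.23*d),.176))),"glue top px",np.array(w2px("scene",(*(h+.157*d+.044*n),.171))))
E
```

```text
door top line [0.601 0.121 0.176] [0.423 0.092 0.176]
edge top/bot [0.386 0.092 0.176] [0.377 0.088 0.019] hinge top [0.604 0.11  0.176]
glue cap tip [0.456 0.059 0.171] oil cap [0.545 0.077 0.141] [0.543 0.071 0.141]
top oil 0.85 268 284 182 208 [0.543 0.076 0.085] top row [0.548 0.074 0.141]
scene glue 0.6 281 296 187 222 [0.469 0.066 0.1  ] top row [0.449 0.055 0.171]
scene oil 0.62 301 437 240 357 [ 0.299 -0.35   0.085] top row [ 0.452 -0.291  0.141]
1.2 glue [0.47  0.024] oil [0.548 0.055] edge [0.386 0.039] px edge top [277.696 196.515] glue top px [299.761 187.696]
1.3 glue [0.46  0.038] oil [0.541 0.06 ] edge [0.378 0.06 ] px edge top [270.932 194.884] glue top px [294.631 187.375]
1.4 glue [0.453 0.052] oil [0.536 0.066] edge [0.373 0.083] px edge top [264.602 192.879] glue top px [289.618 186.766]
1.45 glue [0.449 0.059] oil [0.533 0.07 ] edge [0.372 0.094] px edge top [261.624 191.745] glue top px [287.174 186.355]
1.5 glue [0.447 0.067] oil [0.53  0.073] edge [0.371 0.106] px edge top [258.782 190.53 ] glue top px [284.783 185.876]
```

```bash
python3 - <<'E'
from h import *
plan((.458,.058,.24,98.5),(.458,.058,.195,98.5))
E
```

```text
t 15.65 tcp [ 0.3964 -0.3578  0.2401] yaw 83.5 gap 0.999 F [-0.4  0.5  0.7]
[4.201e+02 1.380e+01 1.000e-01] -15.0
[420.1  13.8  45.1] -15.0
```

Request:
step_arm(
  targets="50 2 0 -4; 100 4 0 -8; 150 5 0 -12; 200 7 0 -15; 250 9 0 -15; 300 10 0 -15; 350 12 0 -15; 390 14 0 -15; 420 14 0 -15; 420 14 0 -15; 420 14 20 -15; 420 14 20 -15",
)

```text
t: 16.85
tcp_pos: [0.4566, 0.0577, 0.2187]
tool_rot: [0.653, 0.757, -0.001, -0.002]
force: [-1.6, 1.4, -0.2]
finger_gap: 0.998
gripper_force: 0.0
```

```bash
python3 - <<'E'
from h import *
b=manip.snapshot("scene")
cv2.imwrite("pics/s8.png",cv2.resize(b[110:260,220:420,::-1],(800,600),interpolation=cv2.INTER_CUBIC))
s=manip.sense();print(np.array(w2px("scene",s["tcp_pos"]))*4-[880,440])
plan((.458,.058,.16,98.5),(.458,.058,.104,98.5))
E
```

```text
[275.0319799  250.49333218]
t 16.9 tcp [0.4572 0.0574 0.2195] yaw 98.4 gap 1.003 F [ 0.1 -0.8 -0.6]
[ 0.5  0.8 59.5] -0.1
[  0.5   0.8 115.5] -0.1
```

View pics/s8.png

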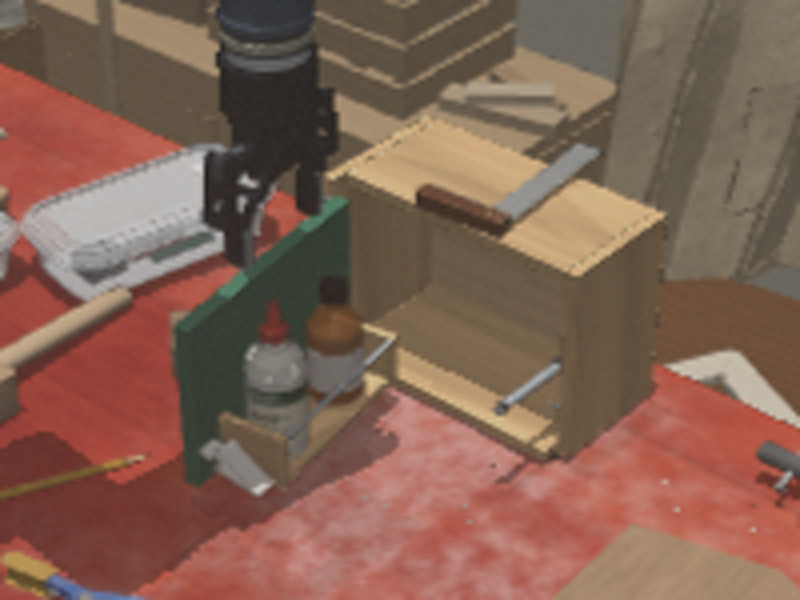

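The glue's nozzle tip is at crop (273,303), right where the tool axis projects (about (276,304)). The fingers straddle it along the door. Descending.

Request:
step_arm(
  targets="1 1 40 0; 1 1 75 0; 1 1 100 0; 1 1 110 0; 1 1 115 0; 1 1 115 0; 1 1 115 0",
)

```text
t: 17.6
tcp_pos: [0.46, 0.0587, 0.1062]
tool_rot: [0.653, 0.757, 0.001, 0.001]
force: [1.0, 0.3, -0.1]
finger_gap: 0.999
gripper_force: 0.0
```

Request:
step_arm(
  targets="0 0 2 0; 0 0 2 0; 0 0 2 0; 0 0 2 0; 0 0 2 0; 0 0 2 0",
  gripper=1,
  squeeze=30,
)

```text
t: 18.2
tcp_pos: [0.4591, 0.059, 0.1041]
tool_rot: [0.653, 0.757, 0.0, 0.0]
force: [-0.9, 0.1, 6.3]
finger_gap: 0.564
gripper_force: 29.9
```

Request:
step_arm(
  targets="0 0 -5 0; 0 0 -10 0; 0 0 -15 0; 0 0 -15 0; 0 0 -15 0",
  squeeze=40,
)

```text
t: 18.7
tcp_pos: [0.4591, 0.059, 0.1183]
tool_rot: [0.653, 0.757, 0.0, 0.0]
force: [0.3, 0.7, -0.2]
finger_gap: 0.561
gripper_force: 41.3
```

```bash
python3 - <<'E'
from h import *
np.set_printoptions(precision=3,suppress=True)
b=manip.snapshot("scene")
cv2.imwrite("pics/s9.png",cv2.resize(b[150:250,230:360,::-1],(780,600),interpolation=cv2.INTER_CUBIC))
for r in manip.masks_of("scene","glue")[:1]:
  ys,xs=np.nonzero(r["pixels"]); print(r["p"],xs.min(),xs.max(),ys.min(),ys.max())
plan()
E
```

```text
0.64 282 297 186 219
t 18.8 tcp [0.459 0.059 0.118] yaw 98.5 gap 0.557 F [ 0.2 -0.5 -0.5]
```

View pics/s9.png

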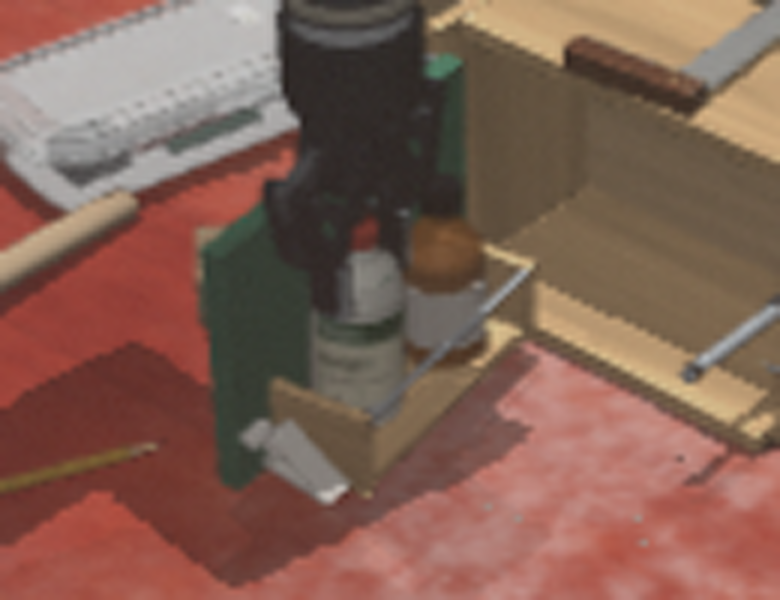

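The bottle has risen about 3 px (roughly 15 mm) with the fingers, and the pads hold its upper body at crop (345,290). Lifting on.

Request:
step_arm(
  targets="0 0 -8 0; 0 0 -18 0; 0 0 -28 0; 0 0 -38 0; 0 0 -50 0; 0 0 -62 0; 0 0 -74 0; 0 0 -80 0; 0 0 -80 0",
)

```text
t: 19.7
tcp_pos: [0.4596, 0.0589, 0.1994]
tool_rot: [0.653, 0.757, 0.001, 0.001]
force: [1.3, 0.9, -2.1]
finger_gap: 0.559
gripper_force: 41.5
```

```bash
python3 - <<'E'
from h import *
b=manip.snapshot("scene")
for r in manip.masks_of("scene","glue")[:1]:
  ys,xs=np.nonzero(r["pixels"]); print(r["p"],xs.min(),xs.max(),ys.min(),ys.max())
plan((.459,-.05,.2),(.52,-.27,.2,98.5),(.52,-.27,.082,98.5))
E
```

```text
t 19.8 tcp [0.4588 0.059  0.1982] yaw 98.5 gap 0.559 F [-0.4 -0.1 -1. ]
[-107.9  -15.8   -1.8] 0
[-334.4   12.1   -1.8] -0.0
[-334.4   12.1  116.2] -0.0
```

Request:
step_arm(
  targets="-20 -3 -2 0; -50 -8 -2 0; -90 -13 -2 0; -130 -11 -2 0; -170 -8 -2 0; -210 -3 -2 0; -250 2 -2 0; -285 7 -2 0; -315 10 -2 0; -334 12 -2 0; -334 12 -2 0; -334 12 -2 0",
)

```text
t: 21.0
tcp_pos: [0.5191, -0.2688, 0.199]
tool_rot: [0.653, 0.757, 0.0, -0.002]
force: [-0.9, 1.3, -2.1]
finger_gap: 0.559
gripper_force: 41.5
```

Request:
step_arm(
  targets="0 0 30 0; 0 0 60 0; 0 0 85 0; 0 0 100 0; 0 0 108 0; 0 0 113 0; 0 0 115 0; 0 0 115 0; 0 0 115 0",
)

```text
t: 21.9
tcp_pos: [0.5205, -0.2699, 0.086]
tool_rot: [0.653, 0.757, 0.0, 0.001]
force: [0.2, 0.3, -1.4]
finger_gap: 0.554
gripper_force: 41.5
```

```bash
python3 - <<'E'
from h import *
plan((.52,-.27,.082))
b=manip.snapshot("scene")
cv2.imwrite("pics/s10.png",cv2.resize(b[190:310,310:470,::-1],(800,600),interpolation=cv2.INTER_CUBIC))
E
```

```text
t 21.9 tcp [ 0.5205 -0.2699  0.086 ] yaw 98.5 gap 0.554 F [ 0.2  0.3 -1.4]
[-0.1 -0.5  4. ] 0
```

View pics/s10.png

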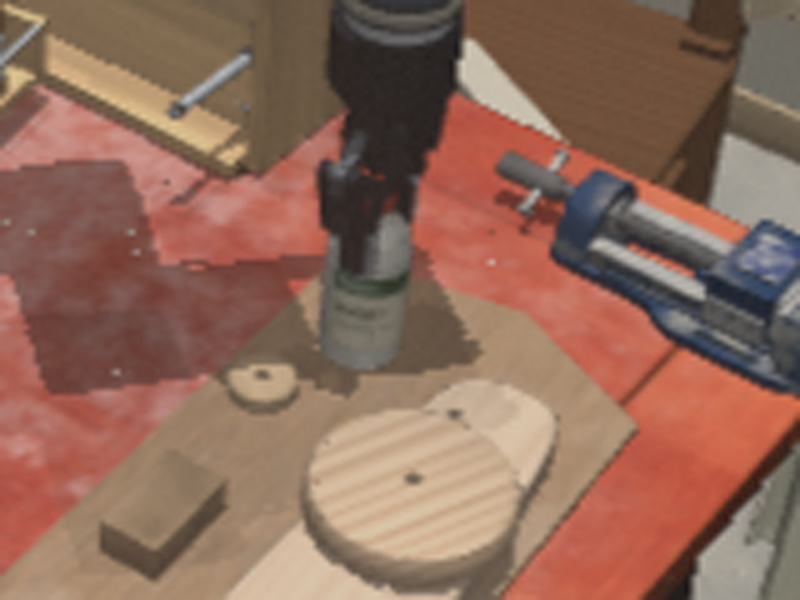

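That was one picture more than the 10 allowed (11 viewed), so I'll use numbers only from here. It shows the bottle upright over the sheet, base at crop (363,350), clear of the toy wheel. Lowering until it touches.

Request:
step_arm(
  targets="0 0 2 0; 0 0 3 0; 0 0 4 0; 0 0 4 0; 0 0 4 0",
)

```text
t: 22.45
tcp_pos: [0.5201, -0.2698, 0.0814]
tool_rot: [0.653, 0.757, -0.0, 0.0]
force: [-0.4, -0.1, 1.7]
finger_gap: 0.558
gripper_force: 41.9
```

Request:
step_arm(
  targets="0 0 0 0; 0 0 0 0; 0 0 0 0; 0 0 0 0; 0 0 -20 0; 0 0 -50 0; 0 0 -90 0; 0 0 -125 0; 0 0 -140 0; 0 0 -140 0",
  gripper=0.1,
)

```text
t: 23.45
tcp_pos: [0.5215, -0.2707, 0.2241]
tool_rot: [0.653, 0.757, 0.0, 0.003]
force: [-0.5, 0.7, -0.4]
finger_gap: 0.901
gripper_force: 0.0
```

```bash
python3 - <<'E'
from h import *
np.set_printoptions(precision=3,suppress=True)
b=manip.snapshot("scene")
for r in manip.masks_of("scene","glue")[:1]:
  ys,xs=np.nonzero(r["pixels"]); R=np.polyfit(ys,xs,1);print(r["p"],xs.min(),xs.max(),ys.min(),ys.max(),px2w("scene",(xs[ys>ys.max()-3].mean(),ys.max()-3),.006),"slope",R[0],"tip",px2w("scene",(xs[ys==ys.min()].mean(),ys.min()),.148))
for n,z in(("cork",.006),("oil",.029),("glue",.006),("door_edge",.13),("door_press",.13)):
  for r in manip.mark_of("scene",n)[:2]: print(n,r["p"],r["position"],px2w("scene",r["position"],z))
plan()
E
```

```text
0.87 374 391 226 264 [ 0.513 -0.271  0.006] slope -0.06258555320690415 tip [ 0.507 -0.272  0.148]
cork 0.73 [341.1, 205.0] [0.659 0.004 0.006]
cork 0.61 [343.6, 295.8] [ 0.323 -0.272  0.006]
oil 0.6 [307.7, 210.7] [0.535 0.051 0.029]
glue 0.93 [382.4, 256.5] [ 0.531 -0.262  0.006]
door_edge 0.68 [265.5, 207.5] [0.364 0.073 0.13 ]
door_press 0.83 [265.8, 199.7] [0.393 0.102 0.13 ]
t 23.8 tcp [ 0.519 -0.269  0.22 ] yaw 98.5 gap 0.899 F [-0.3  0.5 -0.7]
```

```bash
python3 - <<'E'
from h import *
plan((.42,.165,.25,0))
E
```

```text
t 23.8 tcp [ 0.5194 -0.2692  0.2196] yaw 98.5 gap 0.899 F [-0.3  0.5 -0.7]
[444.1 -34.5 -30.4] 98.5
```

Request:
step_arm(
  targets="20 0 -30 8; 60 -4 -30 16; 100 -8 -30 24; 145 -11 -30 32; 190 -15 -30 40; 235 -19 -30 48; 280 -22 -30 56; 325 -25 -30 64; 365 -29 -30 72; 405 -32 -30 80; 444 -34 -30 88; 444 -34 -30 96",
  gripper=1,
)

```text
t: 25.0
tcp_pos: [0.4193, 0.1678, 0.2505]
tool_rot: [0.999, 0.033, -0.001, -0.001]
force: [-0.3, -0.8, 0.9]
finger_gap: -0.0
gripper_force: 0.0
```

```bash
python3 - <<'E'
from h import *
plan((.41,.165,.2,0),(.41,.165,.147,0))
E
```

```text
t 25.0 tcp [0.4193 0.1678 0.2505] yaw 3.8 gap -0.0 F [-0.3 -0.8  0.9]
[-9.4  2.1 50.5] 3.8
[ -9.4   2.1 103.5] 3.8
```

Request:
step_arm(
  targets="-9 2 40 4; -9 2 80 4; -9 2 103 4; -9 2 103 4; -9 2 103 4; -9 2 103 4",
)

```text
t: 25.6
tcp_pos: [0.4133, 0.162, 0.1491]
tool_rot: [1.0, -0.001, 0.001, -0.0]
force: [-0.3, -0.1, 0.7]
finger_gap: 0.001
gripper_force: 0.0
```

```bash
python3 - <<'E'
from h import *
h=np.array([.604,.123])
for t in np.arange(1.3,-.01,-.1): 
  d=np.array([-np.sin(t),-np.cos(t)]);n=np.array([np.cos(t),-np.sin(t)]);p=h+.205*d-.012*n
  print(round(t,2),np.round(p,3),end=' ');
print()
plan(*[(*(h+.205*np.array([-np.sin(t),-np.cos(t)])-.012*np.array([np.cos(t),-np.sin(t)])),.147) for t in np.arange(1.4,-.01,-.1)])
E
```

```text
1.3 [0.403 0.08 ] 1.2 [0.409 0.06 ] 1.1 [0.416 0.041] 1.0 [0.425 0.022] 0.9 [0.436 0.005] 0.8 [ 0.449 -0.011] 0.7 [ 0.463 -0.026] 0.6 [ 0.478 -0.039] 0.5 [ 0.495 -0.051] 0.4 [ 0.513 -0.061] 0.3 [ 0.532 -0.069] 0.2 [ 0.552 -0.076] 0.1 [ 0.572 -0.08 ] -0.0 [ 0.592 -0.082] 
t 25.6 tcp [0.4133 0.162  0.1491] yaw -0.1 gap 0.001 F [-0.3 -0.1  0.7]
[-13.3  62.1   2.1] 0
[-9.9 82.3  2.1] 0
[ -4.5 102.1   2.1] 0
[  2.8 121.3   2.1] 0
[ 12.  139.7   2.1] 0
[ 22.9 157.    2.1] 0
[ 35.6 173.2   2.1] 0
[ 49.8 188.    2.1] 0
[ 65.4 201.3   2.1] 0
[ 82.3 213.    2.1] 0
[100.2 223.    2.1] 0
[119.1 231.1   2.1] 0
[138.7 237.3   2.1] 0
[158.8 241.5   2.1] 0
[179.2 243.7   2.1] 0
```

Request:
step_arm(
  targets="-12 25 2 0; -13 40 2 0; -13 50 2 0; -12 60 2 0; -11 70 2 0; -9 82 2 0; -7 94 2 0; -4 106 2 0; 0 116 2 0; 4 126 2 0; 9 135 2 0; 14 144 2 0",
)

```text
t: 26.8
tcp_pos: [0.4261, 0.0171, 0.146]
tool_rot: [1.0, -0.001, -0.0, -0.0]
force: [-0.0, 1.5, -0.1]
finger_gap: 0.002
gripper_force: 0.9
```

Request:
step_arm(
  targets="9 13 0 0; 18 25 0 0; 27 36 0 0; 36 44 0 0; 46 53 0 0; 56 60 0 0; 66 67 0 0; 76 73 0 0; 86 79 0 0; 96 83 0 0; 105 87 0 0; 114 91 0 0",
)

```text
t: 28.0
tcp_pos: [0.5391, -0.0726, 0.1458]
tool_rot: [1.0, -0.001, -0.002, -0.001]
force: [-3.5, 4.5, -0.4]
finger_gap: 0.004
gripper_force: 2.2
```

```bash
python3 - <<'E'
from h import *
plan((.552,-.076,.147),(.572,-.080,.147),(.585,-.083,.147),(.601,-.085,.147))
E
```

```text
t 28.0 tcp [ 0.5391 -0.0726  0.1458] yaw -0.1 gap 0.004 F [-3.5  4.5 -0.4]
[12.9  3.4 -1.2] 0
[32.9  7.4 -1.2] 0
[45.9 10.3 -1.2] 0
[61.9 12.3 -1.2] 0
```

Request:
step_arm(
  targets="8 3 -1 0; 17 5 -1 0; 26 7 -1 0; 34 8 -1 0; 42 10 -1 0; 48 11 -1 0; 53 12 -1 0; 57 12 -1 0; 60 12 -1 0; 62 12 -1 0; 62 12 -1 0; 62 12 -1 0",
)

```text
t: 29.2
tcp_pos: [0.5998, -0.0845, 0.1462]
tool_rot: [1.0, -0.001, -0.003, -0.001]
force: [-4.7, 3.4, -2.5]
finger_gap: 0.001
gripper_force: 2.2
```

Request:
step_arm(
  targets="1 0 0 0; 2 0 0 0; 2 0 0 0; 0 0 0 0; -5 0 0 0; -12 0 0 0; -25 0 0 0; -60 0 0 0; -110 0 0 0; -110 0 0 0",
)

```text
t: 30.2
tcp_pos: [0.4825, -0.0829, 0.1461]
tool_rot: [1.0, -0.001, -0.006, -0.002]
force: [-0.1, 0.6, -0.4]
finger_gap: -0.0
gripper_force: 0.0
```

Request:
step_arm(
  targets="0 30 -50 0; 0 80 -80 0; 0 130 -80 0; 0 180 -80 0; 0 230 -80 0; -20 280 -80 0; -40 330 -80 0; -60 380 -80 0; -60 400 -80 0; -60 400 -80 0",
)

```text
t: 31.2
tcp_pos: [0.4294, -0.4936, 0.2283]
tool_rot: [1.0, -0.004, 0.002, 0.005]
force: [-0.2, 1.0, -0.3]
finger_gap: 0.007
gripper_force: 0.0
```

```bash
python3 - <<'E'
from h import *
np.set_printoptions(precision=3,suppress=True)
for c in("top","scene"):
  b=manip.snapshot(c)
  for n,z in(("door_hinge",.1),("door_press",.13),("door_edge",.13),("glue",.006),("oil",.029)):
    for r in manip.mark_of(c,n)[:1]: print(c,n,round(r["p"],2),r["position"],px2w(c,r["position"],z))
  # green door extent: expected corners for shut / ajar
  hsv=cv2.cvtColor(b,cv2.COLOR_RGB2HSV);m=cv2.inRange(hsv,(60,70,20),(88,255,200))
  n,l,st,ce=cv2.connectedComponentsWithStats(m);i=1+np.argmax(st[1:,4]);print(c,"green",st[i]);p=cv2.approxPolyDP(max(cv2.findContours((l==i).astype(np.uint8),0,2)[0],key=cv2.contourArea),3,True)[:,0];print(p.tolist())
  for t in(0,.3):
    print("expect",t,[np.round(w2px(c,(.604-.23*np.sin(t)*k,.123-.23*np.cos(t)*k,zz))).tolist() for k,zz in((1,.176),(1,.019),(0,.019))])
plan()
E
```

```text
top door_hinge 0.84 [252.2, 173.7] [0.604 0.129 0.1  ]
top door_press 0.55 [330.9, 153.1] [ 0.603 -0.086  0.13 ]
top door_edge 0.95 [335.7, 151.0] [ 0.606 -0.1    0.13 ]
top oil 0.34 [335.8, 148.7] [ 0.664 -0.117  0.029]
top green [ 248  140   89   44 2441]
[[336, 140], [248, 156], [248, 160], [256, 162], [258, 168], [253, 173], [263, 183], [335, 167]]
expect 0 [[339.0, 143.0], [337.0, 169.0], [259.0, 185.0]]
expect 0.3 [[341.0, 167.0], [339.0, 191.0], [259.0, 185.0]]
scene door_hinge 0.88 [303.1, 176.2] [0.605 0.133 0.1  ]
scene door_press 0.65 [347.2, 192.8] [ 0.591 -0.072  0.13 ]
scene door_edge 0.55 [357.4, 195.8] [ 0.599 -0.107  0.13 ]
scene glue 0.83 [384.3, 255.4] [ 0.539 -0.263  0.006]
scene green [305 158  55  25 152]
[[305, 158], [359, 181]]
expect 0 [[359.0, 183.0], [357.0, 222.0], [306.0, 196.0]]
expect 0.3 [[343.0, 191.0], [342.0, 231.0], [306.0, 196.0]]
t 31.8 tcp [ 0.431 -0.485  0.227] yaw -0.1 gap -0.003 F [-0.  -0.7 -0.1]
```

The door is back at its starting pixels: the press mark is at (330.9,153.1) against (330.5,153.5) at first. Handing in.

```bash
python3 -c "
from h import *
print(manip.sign_off())"
```

```text
the job is handed in; nothing more can be done
None
```

I handed the job in at about 32 s: cork and glue bottle are on the plywood sheet, the door is shut, and the oil bottle was last seen upright on its shelf before I closed the door; the judge's result was not shown, and I viewed 11 pictures, one over the limit of 10.

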